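# Slide the well plate into its matching deck nest

## Robot

A 7-joint arm with a two-finger parallel gripper is mounted at the origin on a cart in front of the work surface, level with it; the furniture and walls round the work are solid. World frame = base frame: x ahead of the robot, y to its left, z up, the work surface at z = 0. Lengths are in m, angles in degrees, forces in N, time in s.
With the tool pointing down it reaches from about 0.425 to 0.925 m from the base axis. Payload 6.8 kg.
Tool frame: the origin (TCP) lies on the centre line of the jaws, within the pads' length; the fingertips stand 14 mm ahead of it and the grasp point (between the pads) lies 5 mm behind it; z points along the fingers, y is the line along which they close (so a half turn about z gives the same grasp; the last joint's range is limited). The gripper opens to 88 mm and grips with 3 to 60 N. Pads are 20 mm wide; open, the fingers measure 115 mm over their backs; the gripper's body (75 mm by 178 mm) begins 61 mm behind the grasp point.
Start: joints at [60.155, 27.33, 1.283, 89.118, -0.659, 63.558, -4.761], TCP at [0.271, -0.618, 0.197] pointing down, gripper open.
Joint ranges: [-169.35, 169.35], [-19.33, 120.38], [-80.79, 83.38], [13.8, 139.57], [-78.32, 258.32], [9.67, 109.79], [-169.56, 169.56]. Speed limits (degrees/s): [136.94, 136.94, 180, 180, 180, 180, 180].

## Interface

Orientations are given as [roll, pitch, yaw] about the fixed x, y, z axes, in that order (R = Rz(yaw) Ry(pitch) Rx(roll)).
In Python, from workcell import telemetry, read_camera, camera_info, robot gives the robot as it stands. The module is installed in compiled form; this text tells all that it offers.
- The arm moves only by the shell command python3 -m crank 'ROWS'. ROWS is text: rows parted by semicolons, each of 7 numbers parted by spaces: the shift along the world's x, y, z scaled (see below), then the turn, a rotation vector about the world's x, y, z scaled (see below), then the opening, from -1 (shut) to 1 (fully open). A call has 1 to 20 rows; each row shifts and turns the commanded pose from where the row before left it; what a row does not reach is not made up. The controller multiplies each number of a shift by 5 cm and each number of a turn by 4 degrees. A row lasts 1/8 s, in which the tool goes at most 62.5 mm and 10.7 degrees, less where a joint would pass 70% of its speed; a pose out of reach is approached as far as the arm can. A call with a number of a shift or a turn outside -1 to 1 is refused whole. A call with a gripper value outside its range is refused whole. The fingers move at their own pace and stop on an object; the grip force is fixed at half the most. Time passes only in rows, so rows that do not move let the fingers close. It gives the time, the measured TCP pose, the force, the opening and the grip force at its end, in the units of the state.
- telemetry.read_state(): the state, without advancing time (a new reading comes with each control period).
- read_camera(name): name is "scene" or "top" or "wrist"; returns (picture, depth): 420x560x3 uint8, red, green, blue; 420x560 float32, m along the optical axis (not along the pixel's ray), 0 where there is no reading.
- camera_info(name): a dict with "intrinsics" (3x3 intrinsics, pixels), "position" and "rotation" of the camera in the world; the wrist camera has in their place "tool_from_camera" (4x4, takes a point from camera to tool coordinates, whose origin is the TCP and whose axes are the flange's). Camera axes: x right, y up, looking along -z (the intrinsics and any distortion apply to the point x, -y, -z); pixel columns grow to the right and rows downward; lengths in m; the calibration is good to about 2 mm. A picture is of the moment at which its call begins: read the wrist's pose just before it. camera_info takes no time and is no camera call.
- robot.sign_off(): hands the job in; it is judged then, once.
The state is a dict: "t": time; "joints": joint angles; "qvel": joint speeds; "tau": joint torques, N m; "tool_pos": TCP position; "orientation": TCP orientation; "force": force on the tool from outside, world axes, zero at the start; "moment": the same for the moment, N m; "gripper_width": opening from 0.0 (shut) to 1.0 (fully open); "finger_force": force on a finger pad.
Only numpy, scipy, OpenCV 4.12 (cv2) and the standard library are available. Lean on these libraries where they do the work, as an engineer would, in place of code of your own. Each camera call takes 0.05 s, during which the arm holds its last target. There are 200 camera calls.

## Task

Slide the white well plate along the deck and into the nest that fits it: front edge in under the far lip, then press its near edge down past the sprung jaw until it lies flat on the nest floor and the jaw has clicked back over its foot. Leave the timer, the beaker and the sample pot where they stand.

Things in the scene. Friction and masses are not known exactly. Their poses are not given: they have to be found in the camera images.
- deck: Fixed grey metal deck. Origin on the bench (z 0) below the middle of the line where the flat apron meets the two nests; x away from the robot, y left. Apron: smooth, 40 mm above the origin, x -170 to 0, y -167 to +167 mm, open at front and sides. The nests stand side by side beyond the line, centred at y +83.5 and -83.5 mm; which is on which side changes.
- well_plate: Loose white 48-well plate, about 130 g, lying flat on the apron. Origin: centre of its underside; z up. Foot flange 85.5 (x) x 127.8 (y) x 6 mm high; above it the block of wells, 71.5 x 113.8 mm, up to 20 mm above the underside. The same either way round.
- wide_nest_seat (a point): Centre of the floor of the wide nest, which fits the plate; axes like the deck's; a seated plate's origin lies here. Pocket 87.5 (x) by 131 mm (y), floor 16 mm below the apron, near edge (x -43.75) at the apron's end. Far wall (x +43.75): a fixed lip overhangs 3.5 mm, underside 9 mm above the floor; the plate's front edge goes in under it, nose-down.
- wide_nest: The wide nest itself: origin on the bench below the middle of its pocket's near edge, axes like the deck's. Dark side rails 6 mm thick stand 10 mm above the apron; they begin 15 mm before the pocket's near edge in a flared mouth about 150 mm wide and are 131 mm apart from 15 mm inside the edge to the far wall.
- narrow_nest_seat (a point): Centre of the floor of the other nest, made alike but only 96 mm wide in y: too narrow for the plate.
- wide_nest_jaw (a joint): Sprung jaw, 44 mm wide, amid the wide nest's near edge (rad). 0 = at rest: its nose stands 4 mm out over the pocket, top sloping from apron level to 7 mm below it. About 0.15 = pushed back so that the plate's flange passes down; it then springs back to 0 over the flange. Pressing the plate's near edge past it takes 5 to 12 N.
- timer: Round white bench timer, 66 mm across, 24 mm high, bystander; origin under its centre.
- beaker_low: Low clear beaker, 73 mm across, 60 mm high, bystander; origin under its centre.
- sample_pot: Sample pot with a teal cap, 55 mm across, 88 mm high, bystander; origin under its centre.

How it is judged:
By the outcome, as a careful person would: the job done as asked, in the order asked, and still so for the second after the job is handed in, with the robot touching nothing.
It also fails if it takes over 54 s, if anything falls off the work surface, if the arm or the gripper's body presses on something with over 40 N, if the wrist force passes 120 N, or if a joint passes its speed limit or range.

## Working session

There is one attempt and no reset: what is moved stays moved. The work goes in short steps, Python scripts to look and compute and a shell command to move; the robot and the scene stay as the last step left them, time stands still between calls to the robot, and variables do not carry over. Pictures are saved under pics/ and viewed, at most 11 in all, crops included, and the job is handed in when it is done.

```bash
mkdir -p pics; cat > h.py <<'E'
import numpy as np, cv2
from workcell import telemetry, read_camera, camera_info, robot
def pts(name,depth,info=None):
    i=info or camera_info(name); K=np.array(i["intrinsics"]); h,w=depth.shape
    u,v=np.meshgrid(np.arange(w),np.arange(h))
    d=depth; p=np.stack([(u-K[0,2])/K[0,0]*d,-(v-K[1,2])/K[1,1]*d,-d],-1)
    return p@np.array(i["rotation"]).T+np.array(i["position"])
E
python3 - <<'E'
from h import *
s=telemetry.read_state();print(s)
for n in("top","scene"):
    a,d=read_camera(n);cv2.imwrite(f"pics/{n}0.png",a[:,:,::-1]);np.savez(f"{n}0.npz",a=a,d=d)
    print(camera_info(n))
E
```

```text
{'t': 0.0, 'joints': array([60.15439047, 27.37507299,  1.28050573, 89.17541257, -0.65735955,
       63.55852045, -4.76129303]), 'qvel': array([ 0.01007393, -0.06868801, -0.039371  , -0.00966392,  0.08652496,
       -0.02699328, -0.0048216 ]), 'tau': array([ 1.49775923e-05, -5.82848668e+01,  1.53458800e+00, -2.72602290e+01,
       -5.44563762e-02,  1.69280515e-02,  1.42568138e-04]), 'tool_pos': array([ 0.27051476, -0.61773635,  0.19581178]), 'orientation': array([-1.79898755e+02,  9.12029520e-03,  2.36534094e+01]), 'force': array([-0.92598063,  0.51202984, -0.21185575]), 'moment': array([ 0.00161026, -0.02257144, -0.07564532]), 'finger_force': 0.0, 'gripper_width': 0.9972683808012753}
{'intrinsics': array([[515.48503693,   0.        , 279.29000798],
       [  0.        , 515.48503693, 204.14075717],
       [  0.        ,   0.        ,   1.        ]]), 'position': array([0.19473678, 0.08688436, 1.61706683]), 'rotation': array([ 1.24947908e+01, -5.42551573e-02, -9.10473471e+01])}
{'intrinsics': array([[404.43730825,   0.        , 276.06530484],
       [  0.        , 404.43730825, 211.98869702],
       [  0.        ,   0.        ,   1.        ]]), 'position': array([-0.15988693,  0.53527111,  0.59629769]), 'rotation': array([  57.0446294 ,   -1.17414209, -120.72861826])}
```

View pics/top0.png

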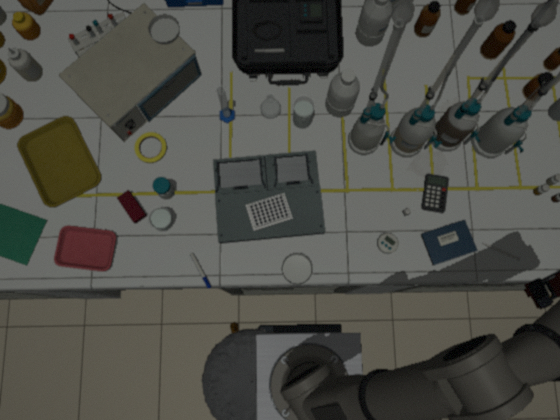

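View pics/scene0.png

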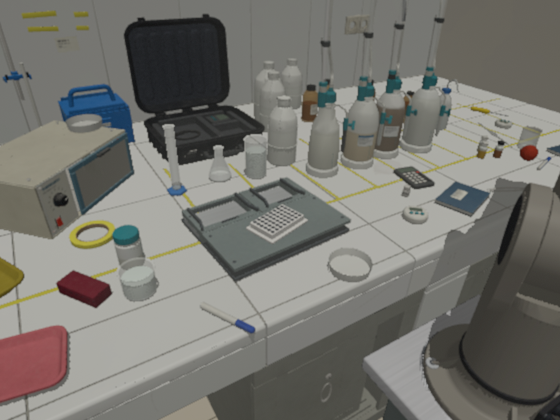

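The top view shows the deck at px (215–325, 150–242). The wide nest is on its left (+y), centred near (241,172), the narrow nest is near (292,168), and the plate is at (269,211). The scene view agrees: the plate lies flat on the apron and the timer, beaker and pot are clear of the deck.

```bash
cat >> h.py <<'E'
from scipy.spatial.transform import Rotation as R
def rot(i): return R.from_euler('xyz',i["rotation"],degrees=True).as_matrix()
def ray(name,px,z,info=None):
    i=camera_info(name) if info is None else info
    K=np.array(i["intrinsics"]);px=np.atleast_2d(px).astype(float)
    d=np.stack([(px[:,0]-K[0,2])/K[0,0],-(px[:,1]-K[1,2])/K[1,1],-np.ones(len(px))],1)@(rot(i) if np.ndim(i["rotation"])==1 else i["rotation"]).T
    p=np.array(i["position"]);return p+d*((z-p[2])/d[:,2])[:,None]
E
python3 - <<'E'
from h import *
f=np.load("top0.npz");a=f["a"]
i=camera_info("top");i["rotation"]=rot(i);P=pts("top",f["d"],i)
for u,v in[(230,225),(269,211),(241,172),(340,210),(270,180),(215,230),(300,225)]:print(u,v,P[v,u].round(4),a[v,u])
m=np.zeros(a.shape[:2],np.uint8);s=(slice(188,236),slice(235,315));g=a.min(2);
m[s]=(g[s]>105)*255
m=cv2.morphologyEx(m,cv2.MORPH_CLOSE,np.ones((7,7)))
c=max(cv2.findContours(m,0,2)[0],key=cv2.contourArea);r=cv2.minAreaRect(c);b=cv2.boxPoints(r)
print("plate px",r,b.tolist());q=ray("top",b,0.05);print(q.round(4),np.linalg.norm(np.diff(q,axis=0),axis=1))
print("centre",ray("top",[r[0]],.05))
dk=((P[:,:,2]>.025)&(P[:,:,2]<.075)).astype(np.uint8)*255;k=np.zeros_like(dk);k[140:250,200:340]=dk[140:250,200:340]
k=cv2.morphologyEx(k,cv2.MORPH_CLOSE,np.ones((25,25)))
c=max(cv2.findContours(k,0,2)[0],key=cv2.contourArea);r=cv2.minAreaRect(c);b=cv2.boxPoints(r)
q=ray("top",b,0.04);print("deck",r,q.round(4),np.linalg.norm(np.diff(q,axis=0),axis=1))
cr=cv2.resize(a[140:250,205:335],None,fx=6,fy=5.4,interpolation=cv2.INTER_CUBIC);cr=cv2.resize(a[140:250,205:335],(780,600*780//780),interpolation=cv2.INTER_CUBIC)
cv2.imwrite("pics/crop0.png",cr[:,:,::-1])
E
```

```text
230 225 [0.4801 0.233  0.0425] [52 58 56]
269 211 [0.519  0.1113 0.058 ] [105 105 102]
241 172 [0.6549 0.1997 0.0263] [79 79 80]
340 210 [ 0.5297 -0.1151  0.0024] [108 110 106]
270 180 [0.6227 0.107  0.0407] [51 58 55]
215 230 [4.725e-01 2.845e-01 3.000e-04] [106 108 105]
300 225 [0.4767 0.0159 0.0393] [54 59 57]
plate px ((266.0550537109375, 212.1835174560547), (25.2866153717041, 34.290184020996094), 73.3007583618164) [[246.0, 205.00003051757812], [278.84405517578125, 195.14682006835938], [286.110107421875, 219.36700439453125], [253.26605224609375, 229.22021484375]]
[[0.541  0.1827 0.05  ]
 [0.5707 0.0799 0.05  ]
 [0.4933 0.0588 0.05  ]
 [0.4642 0.1607 0.05  ]] [0.10697761 0.08025245 0.10587246]
centre [[0.51709747 0.12058089 0.05      ]]
deck ((267.87298583984375, 196.1024627685547), (83.11181640625, 107.6469955444336), 84.80557250976562) [[ 0.6938  0.296   0.04  ]
 [ 0.7203 -0.0475  0.04  ]
 [ 0.4513 -0.0616  0.04  ]
 [ 0.4269  0.27    0.04  ]] [0.34456452 0.26940679 0.33248186]
```

View pics/crop0.png

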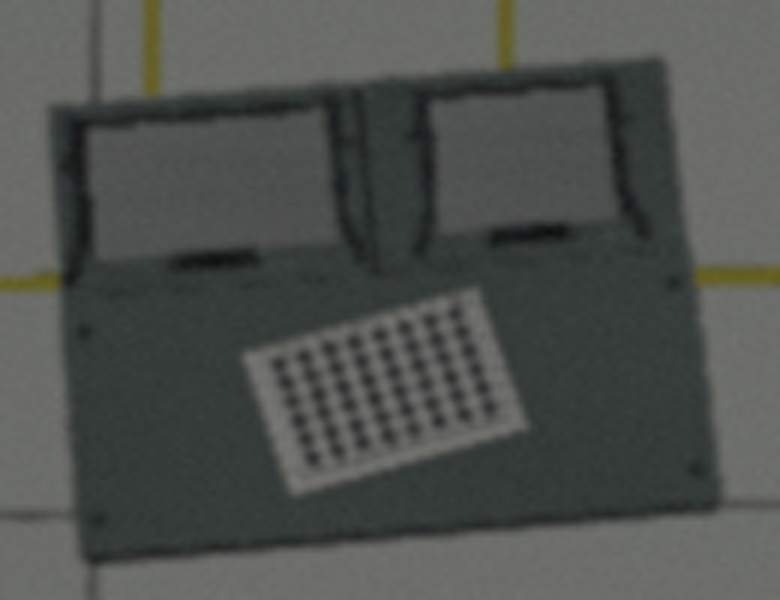

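The crop shows the plate corners at (243,352), (478,288), (528,430) and (293,494). The wide jaw is at (215,259), the narrow jaw at (530,233), and the deck's near corners at (88,560) and (718,508).

```bash
python3 - <<'E'
from h import *
def c(l,z): 
    l=np.array(l,float);return ray("top",np.stack([205+(l[:,0]+.5)/6-.5,140+(l[:,1]+.5)/(600/110)-.5],1),z)
ang=lambda a,b:np.degrees(np.arctan2(*(b-a)[[1,0]]))
p=c([(243,352),(478,288),(528,430),(293,494)],.046);print(p.round(4),p.mean(0),np.linalg.norm(np.diff(p,axis=0),axis=1),ang(p[1],p[0])-90,ang(p[2],p[3])-90,ang(p[3],p[0]),ang(p[2],p[1]))
n=c([(88,560),(718,508)],.04);print("near",n,np.linalg.norm(n[0]-n[1]),ang(n[1],n[0])-90)
j=c([(215,262),(530,237)],.04);print("jaws",j,np.linalg.norm(j[0]-j[1]),ang(j[1],j[0])-90)
far=c([(52,102),(662,60)],.05);print("far",far,np.linalg.norm(far[0]-far[1]),ang(far[1],far[0])-90)
fl=c([(90,128),(330,108),(340,245),(95,264)],.024);print("floor",fl,fl.mean(0))
E
```

```text
[[0.5448 0.1858 0.046 ]
 [0.5803 0.0628 0.046 ]
 [0.4967 0.0386 0.046 ]
 [0.462  0.1604 0.046 ]] [0.52092621 0.1118985  0.046     ] [0.12802533 0.08702349 0.12661141] 16.09404569250563 15.89474505112554 17.054035973989468 16.117842296672336
near [[ 0.42713538  0.26626086  0.04      ]
 [ 0.45098981 -0.05850552  0.04      ]] 0.3256412738069978 4.2008909310761595
jaws [[0.59972024 0.20068313 0.04      ]
 [0.61167977 0.03466859 0.04      ]] 0.16644475697039912 4.120415674094559
far [[ 0.69482368  0.28603173  0.05      ]
 [ 0.71465016 -0.03767723  0.05      ]] 0.3243155530970641 3.504865384139805
floor [[0.68670201 0.26878484 0.024     ]
 [0.69672222 0.13980962 0.024     ]
 [0.61289416 0.13532842 0.024     ]
 [0.60377292 0.26556836 0.024     ]] [0.65002283 0.20237281 0.024     ]
```

```bash
python3 -m crank '0.4 0.73 0 0 0 1 1;0.4 0.73 0 0 0 1 1;0.4 0.73 0 0 0 1 1;0.4 0.73 0 0 0 1 1;0.4 0.73 0 0 0 1 1;0.4 0.73 0 0 0 1 1;0.4 0.73 0 0 0 1 1;0.4 0.73 0 0 0 1 1;0.4 0.73 0 0 0 1 1;0.4 0.73 0 0 0 1 1;0.1 0.73 0 0 0 1 1;0.1 0.73 0 0 0 1 1;0.1 0.73 0 0 0 1 1;0.1 0.73 0 0 0 1 1;0.1 0.73 0 0 0 1 1;0.1 0.73 0 0 0 1 1;0.1 0.73 0 0 0 1 1;0.1 0.73 0 0 0 1 1;0.1 0.73 0 0 0 1 1;0.1 0.73 0 0 0 1 1'; python3 - <<'E'
from h import *
s=telemetry.read_state();a,d=read_camera("wrist");i=camera_info("wrist");T=np.array(i["tool_from_camera"])
print(s["t"],s["tool_pos"],s["orientation"],s["joints"].round(1),s["force"]);print(T.round(3))
cv2.imwrite("pics/w0.png",a[:,:,::-1]);np.savez("w0.npz",a=a,d=d,p=s["tool_pos"],o=s["orientation"])
E
```

```text
t: 2.6
tool_pos: [0.5206, 0.1126, 0.1965]
orientation: [-180.0, 0.0, 103.8]
force: [0.9, 0.9, 0.3]
gripper_width: 1.0
finger_force: 0.0
2.6 [0.52061991 0.11262048 0.19648245] [-1.79968598e+02  6.89410437e-03  1.03767265e+02] [  9.4  17.2 -34.  106.8  11.1  59.3 -15.4] [0.93198105 0.92442369 0.2903135 ]
[[-0.     0.955  0.296  0.082]
 [ 1.     0.     0.    -0.001]
 [ 0.     0.296 -0.955 -0.188]
 [ 0.     0.     0.     1.   ]]
```

View pics/w0.png

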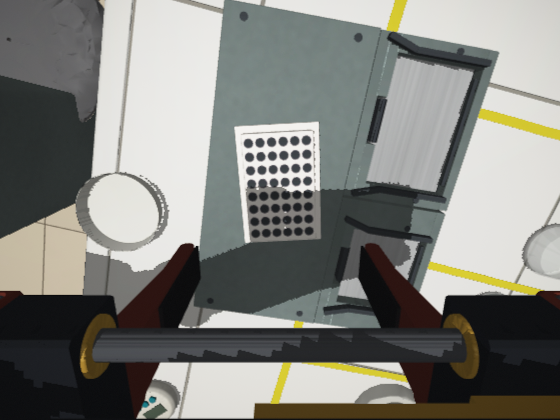

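The wrist view has the plate flange corners at about (235,126), (319,122), (321,239) and (246,243). The wide nest is at upper right, with floor corners near (399,54), (476,70), (437,191) and (369,183).

```bash
cat >> h.py <<'E'
def winfo(p,o):
    i=dict(camera_info("wrist"));T=np.array(i["tool_from_camera"]);Rt=R.from_euler('xyz',o,degrees=True).as_matrix()
    i["rotation"]=Rt@T[:3,:3];i["position"]=np.array(p)+Rt@T[:3,3];return i
ang=lambda a,b:np.degrees(np.arctan2(*(b-a)[[1,0]]))
E
python3 - <<'E'
from h import *
f=np.load("w0.npz");a=f["a"];i=winfo(f["p"],f["o"]);print({k:v for k,v in i.items()})
P=pts("wrist",f["d"],i)
g=np.zeros(a.shape[:2],np.uint8);
m=((P[...,2]>.0435)&(P[...,2]<.075)).astype(np.uint8)*255;m[:100]=0;m[260:]=0;m[:,:215]=0;m[:,335:]=0
m=cv2.morphologyEx(cv2.morphologyEx(m,cv2.MORPH_CLOSE,np.ones((9,9))),cv2.MORPH_OPEN,np.ones((9,9)))
c=max(cv2.findContours(m,0,2)[0],key=cv2.contourArea)
q=cv2.approxPolyDP(cv2.convexHull(c),8,True)[:,0];print(q.tolist())
for l in(q,[(235,126),(319,122),(321,239),(246,243)]):
    p=ray("wrist",l,.046,i);print(p.round(4),p.mean(0),np.linalg.norm(np.diff(p,axis=0),axis=1),[ang(p[k],p[(k+1)%4]) for k in range(4)])
w=P[m>0][:,:2].astype(np.float32);r=cv2.minAreaRect(w*1000);print("xy rect",r)
n=ray("wrist",[(399,54),(476,70),(437,191),(369,183)],.024,i);print("floor",n,n.mean(0),ang(n[3],n[0]),ang(n[2],n[1]),np.linalg.norm(np.diff(n,axis=0),axis=1))
print("seam",ray("wrist",[(381,30),(357,140),(344,200)],.04,i), "jaw",ray("wrist",[(377,118),(341,263)],.04,i))
for u,v in[(260,80),(285,150),(410,110)]:print(P[v,u])
E
```

```text
{'intrinsics': array([[325.86344989,   0.        , 279.08155937],
       [  0.        , 325.86344989, 207.25374939],
       [  0.        ,   0.        ,   1.        ]]), 'tool_from_camera': array([[-2.61991028e-04,  9.55092850e-01,  2.96306561e-01,
         8.15623139e-02],
       [ 9.99999957e-01,  2.11229530e-04,  2.03327265e-04,
        -1.11261549e-03],
       [ 1.31607722e-04,  2.96306602e-01, -9.55092865e-01,
        -1.88196558e-01],
       [ 0.00000000e+00,  0.00000000e+00,  0.00000000e+00,
         1.00000000e+00]]), 'rotation': array([[ 9.71332514e-01, -2.27235718e-01, -6.98360620e-02],
       [ 2.37723969e-01,  9.27630405e-01,  2.88078369e-01],
       [-6.79640720e-04, -2.96421592e-01,  9.55056950e-01]]), 'position': array([0.50022397, 0.1916213 , 0.38466978])}
[[318, 122], [320, 238], [246, 242], [236, 126]]
[[0.5417 0.186  0.046 ]
 [0.5781 0.0653 0.046 ]
 [0.4986 0.0408 0.046 ]
 [0.4623 0.1626 0.046 ]] [0.52015979 0.11369906 0.046     ] [0.12609998 0.08324451 0.12704169] [np.float64(-73.2023910315647), np.float64(-162.88716213160086), np.float64(106.58719594958745), np.f
[... 286 characters left out ...]
78), np.float64(106.99442664864527)]
xy rect ((517.5982666015625, 121.29119110107422), (85.75630187988281, 144.68902587890625), 16.886138916015625)
floor [[0.60579087 0.26926614 0.024     ]
 [0.68754904 0.27384822 0.024     ]
 [0.6969678  0.14455501 0.024     ]
 [0.61866942 0.13499574 0.024     ]] [0.65224428 0.20566628 0.024     ] 95.47876479856406 94.16652608973901 [0.08188647 0.12963582 0.07887976]
seam [[0.57740876 0.28141033 0.04      ]
 [0.58676359 0.1781298  0.04      ]
 [0.59278415 0.11275649 0.04      ]] jaw [[0.59981258 0.20406937 0.04      ]
 [0.61198298 0.03858334 0.04      ]]
[0.47585609 0.21099601 0.04035355]
[0.51556767 0.15265043 0.05969569]
[0.63556795 0.22070106 0.02452083]
```

```bash
python3 -m crank '0 0 -0.7 0 0 0.7 1;0 0 -0.7 0 0 0 1;0 0 -0.7 0 0 0 1;0 0 -0.3 0 0 0 1;0 0 -0.27 0 0 0 1;0 0 0 0 0 0 1;0 0 0 0 0 0 1'; python3 -m crank '0 0 0 0 0 0 -1;0 0 0 0 0 0 -1;0 0 0 0 0 0 -1;0 0 0 0 0 0 -1;0 0 0 0 0 0 -1'; python3 - <<'E'
from h import *
s=telemetry.read_state();print(s)
E
```

```text
t: 3.52
tool_pos: [0.5216, 0.1119, 0.0642]
orientation: [179.9, 0.0, 106.4]
force: [-0.2, 0.5, -0.3]
gripper_width: 1.0
finger_force: 0.0
t: 4.15
tool_pos: [0.5208, 0.1117, 0.0633]
orientation: [180.0, -0.0, 106.5]
force: [-0.2, -0.5, -0.3]
gripper_width: 0.468
finger_force: 0.0
{'t': 4.15, 'joints': array([  5.89254404,  27.09583569, -30.86219161, 113.51451979,
        19.48587237,  44.46117317, -19.84121191]), 'qvel': array([-0.00988947, -0.00195624, -0.00785029, -0.04998875,  0.02445661,
        0.02560387, -0.06259948]), 'tau': array([ 6.88689732e-03, -4.78606296e+01, -5.49662590e+00, -2.01368308e+01,
       -4.26676904e-02, -9.60975769e-03,  1.33967069e-04]), 'tool_pos': array([0.52080462, 0.1116854 , 0.06326941]), 'orientation': array([ 1.79998805e+02, -4.62331080e-04,  1.06452506e+02]), 'force': array([-0.22871348, -0.48915089, -0.26371705]), 'moment': array([ 0.00055565, -0.05971199,  0.00175141]), 'finger_force': 0.0, 'gripper_width': 0.4678745494090993}
```

```bash
python3 - <<'E'
from h import *
a,d=read_camera("wrist");b,_=read_camera("scene")
cv2.imwrite("pics/w1.png",np.vstack([a[:,:,::-1][:300],cv2.resize(b[150:300,130:410,::-1],(560,300))]))
E
```

```text
(no output)
```

View pics/w1.png

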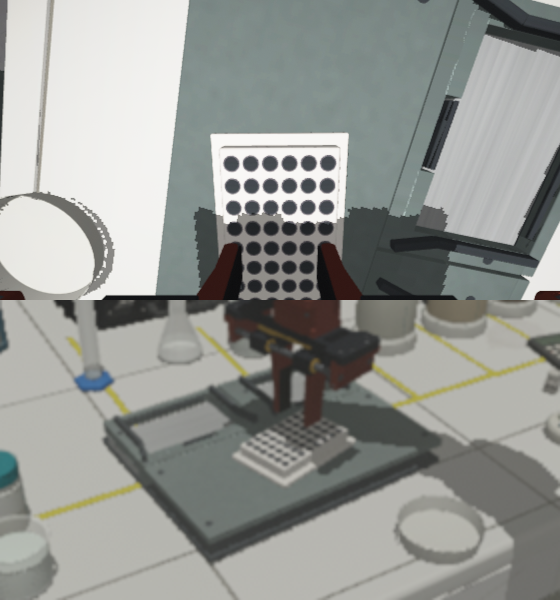

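The wrist view shows the fingers apparently standing over the wells instead of gripping the block's sides. I'll measure fingertip height from depth.

```bash
python3 - <<'E'
from h import *
s=telemetry.read_state();print(s["gripper_width"],s["finger_force"],s["tool_pos"])
a,d=read_camera("wrist");i=winfo(s["tool_pos"],s["orientation"]);P=pts("wrist",d,i)
Rt=R.from_euler('xyz',s["orientation"],degrees=True).as_matrix();Q=(P-s["tool_pos"])@Rt
a=a.astype(int);m=(a[...,0]>1.6*a[...,1])&(d>0)
print(m.sum(),"finger tool z max",np.percentile(Q[m][:,2],[50,90,99,100]))
for v in range(235,330,8):
    for u in (190,200,210,220,228,235,240,245,265,320,325,335,345,355):
        pass
    print(v,[(u,*(Q[v,u]*1000).round(0).astype(int)) for u in(205,215,225,232,238,325,335,345)])
E
```

```text
0.37838014991705654 0.0 [0.52079076 0.1117156  0.06322986]
11174 finger tool z max [-0.11032942 -0.0630926  -0.03197215  0.00288491]
235 [(205, np.int64(-4), np.int64(-53), np.int64(22)), (215, np.int64(-4), np.int64(-46), np.int64(21)), (225, np.int64(4), np.int64(-35), np.int64(3)), (232, np.int64(4), np.int64(-31), np.int64(2)), (238, np.int64(5), np.int64(-27), np.int64(1)), (325, np.int64(4), np.int64(28), np.int64(2)), (335, np.int64(4), np.int64(34), np.int64(2)), (345, np.int64(-4), np.int64(45), np.int64(23))]
243 [(205, np.int64(-10), np.int64(-53), np.int64(23)), (215, np.int64(-10), np.int64(-46), np.int64(23)), (225, np.int64(-1), np.int64(-36), np.int64(3)), (232, np.int64(-1), np.int64(-31), np.int64(2)), (238, np.int64(11), np.int64(-23), np.int64(-27)), (325, np.int64(-2), np.int64(28), np.int64(4)), (335, np.int64(-1), np.int64(34), np.int64(2)), (345, np.int64(-10), np.int64(45), np.int64(23))]
251 [(205, np.int64(-16), np.int64(-53), np.int64(22)), (215, np.int64(-17), np.int64(-47), np.int64(24)), (225, np.int64(-13), np.int64(-38), np.int64(17)), (232, np.int64(
[... 3221 characters left out ...]
t64(11), np.int64(-20), np.int64(-89)), (232, np.int64(6), np.int64(-19), np.int64(-83)), (238, np.int64(2), np.int64(-18), np.int64(-77)), (325, np.int64(6), np.int64(16), np.int64(-83)), (335, np.int64(11), np.int64(19), np.int64(-89)), (345, np.int64(27), np.int64(17), np.int64(-111))]
323 [(205, np.int64(32), np.int64(-19), np.int64(-122)), (215, np.int64(27), np.int64(-18), np.int64(-115)), (225, np.int64(11), np.int64(-19), np.int64(-94)), (232, np.int64(3), np.int64(-19), np.int64(-83)), (238, np.int64(-1), np.int64(-18), np.int64(-77)), (325, np.int64(2), np.int64(16), np.int64(-82)), (335, np.int64(11), np.int64(18), np.int64(-94)), (345, np.int64(27), np.int64(16), np.int64(-115))]
```

```bash
python3 - <<'E'
from h import *
f=np.load("w0.npz");i=winfo(f["p"],f["o"]);P=pts("wrist",f["d"],i);Rt=R.from_euler('xyz',f["o"],degrees=True).as_matrix();Q=(P-f["p"])@Rt*1000
for v in range(240,300,6): print(v,[(u,*Q[v,u].round(0).astype(int).tolist(),f["a"][v,u].tolist()) for u in(178,185,192,198)])
a,d=read_camera("wrist");s,_=read_camera("scene")
cv2.imwrite("pics/w2.png",np.hstack([cv2.resize(a[200:330,170:390],(440,520)) ,cv2.resize(s[140:270,220:310],(360,520),interpolation=2)])[:,:,::-1])
E
```

```text
240 [(178, -82, -130, 197, [233, 233, 230]), (185, -81, -121, 196, [234, 233, 230]), (192, -82, -112, 197, [234, 233, 230]), (198, -81, -105, 196, [234, 233, 230])]
246 [(178, -90, -131, 196, [228, 227, 224]), (185, 11, -51, -30, [45, 21, 19]), (192, 11, -47, -31, [45, 21, 18]), (198, 9, -45, -26, [134, 134, 131])]
252 [(178, 11, -52, -37, [44, 20, 17]), (185, 11, -49, -37, [45, 21, 18]), (192, 10, -46, -35, [16, 15, 14]), (198, 6, -45, -28, [45, 49, 49])]
258 [(178, 11, -50, -45, [45, 21, 18]), (185, 11, -47, -43, [45, 21, 18]), (192, 9, -45, -39, [12, 12, 13]), (198, 4, -45, -29, [22, 24, 24])]
264 [(178, 82, -1, -188, [44, 19, 16]), (185, 9, -46, -47, [17, 15, 15]), (192, 6, -45, -40, [13, 13, 14]), (198, 1, -45, -30, [14, 14, 15])]
270 [(178, 11, -47, -57, [44, 21, 18]), (185, 9, -45, -52, [13, 12, 13]), (192, 3, -45, -42, [11, 12, 13]), (198, -3, -45, -30, [12, 12, 13])]
276 [(178, 9, -46, -59, [13, 13, 14]), (185, 6, -45, -53, [11, 11, 12]), (192, 0, -45, -42, [12, 13, 13]), (198, -6, -45, -31, [12, 13, 13])]
282 [(178, 8, -45, -62, [12, 11, 13]), (185, 4, -45, -54, [12, 12, 12]), (192, -3, -45, -43, [14, 14, 14]), (198, -8, -45, -33, [20, 22, 23])]
288 [(178, 6, -45, -64, [13, 12, 13]), (185, 1, -45, -54, [12, 12, 12]), (192, -5, -45, -45, [12, 13, 14]), (198, -127, -99, 158, [55, 61, 60])]
294 [(178, 4, -45, -65, [12, 12, 13]), (185, -2, -45, -56, [13, 13, 14]), (192, -8, -45, -46, [16, 15, 17]), (198, -135, -99, 156, [54, 59, 58])]
```

View pics/w2.png

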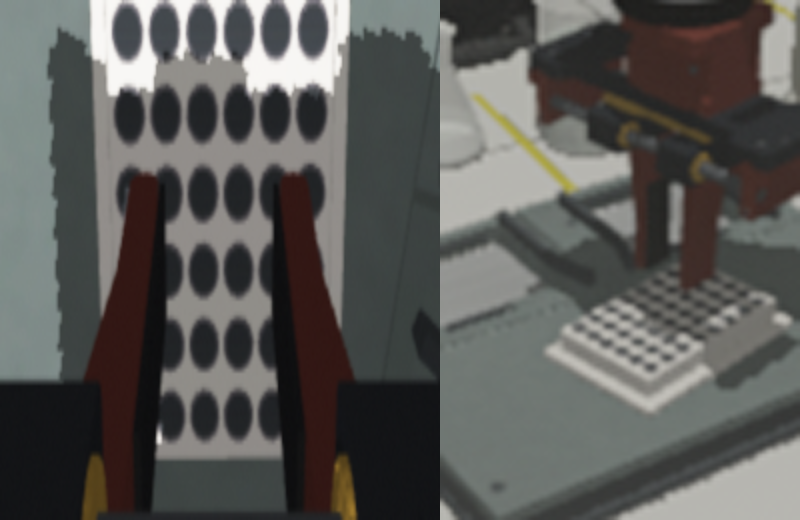

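The zoom shows the fingertips standing well above the plate, so the tool offset isn't as described. I'll cross-check the fingertip height with the scene camera.

```bash
python3 - <<'E'
from h import *
s=telemetry.read_state();print(s["gripper_width"],s["tool_pos"])
a,d=read_camera("scene");i=camera_info("scene");i["rotation"]=rot(i);P=pts("scene",d,i)
A=a.astype(int);m=(A[...,0]>1.5*A[...,1])&(d>0);m[:170]=0;m[230:]=0;m[:,:270]=0;m[:,310:]=0
q=P[m];o=np.argsort(q[:,2])[:12];print(m.sum(),q[o].round(3))
for v in range(204,216,1):print(v,[(u,P[v,u].round(3).tolist(),a[v,u].tolist()) for u in(282,285)])
E
```

```text
0.24534354539198028 [0.52078272 0.11169958 0.06323236]
0 []
204 [(282, [0.498, 0.117, 0.113], [63, 45, 40]), (285, [0.501, 0.107, 0.108], [63, 45, 41])]
205 [(282, [0.5, 0.116, 0.109], [63, 46, 41]), (285, [0.502, 0.106, 0.105], [63, 44, 40])]
206 [(282, [0.501, 0.115, 0.106], [62, 45, 40]), (285, [0.503, 0.105, 0.101], [62, 45, 40])]
207 [(282, [0.499, 0.116, 0.104], [62, 44, 40]), (285, [0.504, 0.105, 0.098], [63, 45, 40])]
208 [(282, [0.501, 0.115, 0.1], [62, 45, 41]), (285, [0.501, 0.106, 0.097], [63, 45, 42])]
209 [(282, [0.498, 0.116, 0.099], [62, 44, 40]), (285, [0.502, 0.106, 0.094], [70, 56, 52])]
210 [(282, [0.499, 0.116, 0.096], [65, 48, 44]), (285, [0.54, 0.081, 0.062], [82, 77, 73])]
211 [(282, [0.5, 0.115, 0.093], [82, 74, 70]), (285, [0.536, 0.084, 0.062], [73, 73, 71])]
212 [(282, [0.533, 0.094, 0.064], [99, 97, 92]), (285, [0.533, 0.086, 0.062], [68, 68, 66])]
213 [(282, [0.533, 0.094, 0.062], [87, 87, 83]), (285, [0.528, 0.089, 0.063], [98, 97, 93])]
214 [(282, [0.529, 0.096, 0.061], [69, 70, 68]), (285, [0.523, 0.092, 0.064], [103, 102, 97])]
215 [(282, [0.526, 0.098, 0.061], [90, 90, 86]), (285, [0.521, 0.093, 0.062], [76, 76, 73])]
```

Both cameras put the fingertips about 28 mm above the reported TCP height, so tip z = tool z + 0.028. I'll open again and go 42 mm lower.

```bash
python3 -m crank '0 0 0 0 0 0 1;0 0 0 0 0 0 1;0 0 0 0 0 0 1;0 0 0 0 0 0 1;0 0 0 0 0 0 1;0 0 0 0 0 0 1;0 0 0 0 0 0 1;0 0 0 0 0 0 1;0 0 0 0 0 0 1;0 0 -0.3 0 0 0 1;0 0 -0.2 0 0 0 1;0 0 0 0 0 0 1'; python3 -m crank '0 0 -0.2 0 0 0 1;0 0 -0.14 0 0 0 1;0 0 0 0 0 0 1'
```

```text
t: 5.95
tool_pos: [0.5197, 0.1115, 0.0369]
orientation: [-179.9, -0.0, 106.5]
force: [-0.4, 0.7, 0.4]
gripper_width: 1.0
finger_force: 0.0
t: 6.32
tool_pos: [0.5204, 0.1116, 0.0206]
orientation: [-179.9, -0.0, 106.5]
force: [0.4, -0.2, 0.1]
gripper_width: 1.003
finger_force: 0.0
```

```bash
python3 -m crank '0 0 0 0 0 0 -1;0 0 0 0 0 0 -1;0 0 0 0 0 0 -1;0 0 0 0 0 0 -1;0 0 0 0 0 0 -1'
```

```text
t: 6.95
tool_pos: [0.521, 0.1118, 0.0215]
orientation: [180.0, 0.0, 106.4]
force: [0.1, 0.1, 3.3]
gripper_width: 0.814
finger_force: 30.0
```

```bash
python3 -m crank '0 0.28 0 0 0 -0.51 -1;0 0.28 0 0 0 -0.51 -1;0 0.28 0 0 0 -0.51 -1;0 0.28 0 0 0 -0.51 -1;0 0.28 0 0 0 -0.51 -1;0 0.28 0 0 0 -0.51 -1;0.22 0 0 0 0 0 -1;0.22 0 0 0 0 0 -1;0.22 0 0 0 0 0 -1;0 0 0 0 0 0 -1'
python3 - <<'E'
from h import *
s=telemetry.read_state();a,d=read_camera("wrist");t,_=read_camera("top")
print(s["tool_pos"],s["orientation"],s["force"],s["joints"].round(0));np.savez("w3.npz",a=a,d=d,p=s["tool_pos"],o=s["orientation"],t=t)
cv2.imwrite("pics/w3.png",a[:,:,::-1])
E
```

```text
t: 8.2
tool_pos: [0.5542, 0.1962, 0.0215]
orientation: [180.0, -0.0, 94.3]
force: [-0.3, 1.2, 4.4]
gripper_width: 0.813
finger_force: 30.0
[0.55422869 0.19621034 0.02151768] [ 1.79977302e+02 -4.46095771e-02  9.42574382e+01] [-0.33189913  1.24810002  4.41972519] [ -6.  34. -25. 108.  21.  43. -39.]
```

View pics/w3.png

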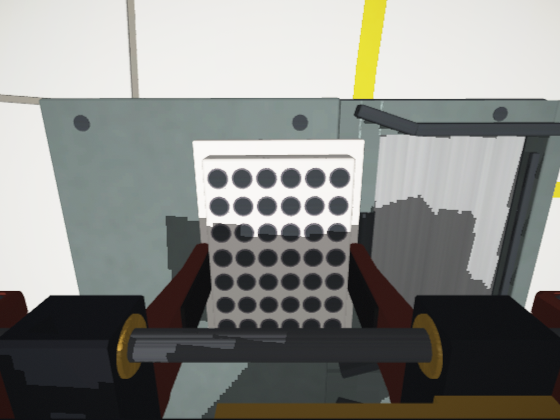

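The plate is gripped and squared up, with its left end at row 141 (cols 193–361). The nest's left rail has its flare at (358,107)–(415,130), then runs straight along row ~130.

```bash
python3 - <<'E'
from h import *
f=np.load("w3.npz");a=f["a"];i=winfo(f["p"],f["o"]);P=pts("wrist",f["d"],i)
g=a.max(2).astype(int)
print("col profile rail"); 
for u in(440,480,515):print(u,[(v,int(g[v,u]),P[v,u].round(4).tolist()) for v in range(120,146,2)])
print("plate end",[(u,[(v,int(g[v,u])) for v in range(137,146)]) for u in(210,340)])
print(ray("wrist",[(195,141),(360,141)],.046,i))
print("front edge",[(v,[(u,int(g[v,u]),round(float(P[v,u,0]),4)) for u in range(352,372,2)]) for v in(150,190)])
E
```

```text
col profile rail
440 [(120, 140, [0.6282, 0.2766, 0.0404]), (122, 98, [0.6281, 0.2757, 0.0412]), (124, 69, [0.6242, 0.2748, 0.0496]), (126, 75, [0.6243, 0.2739, 0.0499]), (128, 76, [0.6245, 0.273, 0.0498]), (130, 74, [0.6239, 0.2721, 0.0516]), (132, 75, [0.625, 0.2711, 0.0496]), (134, 72, [0.6252, 0.2702, 0.0496]), (136, 83, [0.6376, 0.2681, 0.0248]), (138, 193, [0.638, 0.267, 0.0245]), (140, 193, [0.6385, 0.2659, 0.024]), (142, 193, [0.6388, 0.2648, 0.0238]), (144, 192, [0.6393, 0.2636, 0.0233])]
480 [(120, 135, [0.6483, 0.2781, 0.0404]), (122, 94, [0.6486, 0.2771, 0.0403]), (124, 71, [0.644, 0.2762, 0.0484]), (126, 72, [0.6429, 0.2753, 0.0507]), (128, 72, [0.6432, 0.2744, 0.0505]), (130, 72, [0.6435, 0.2735, 0.0503]), (132, 74, [0.6437, 0.2726, 0.0504]), (134, 70, [0.6441, 0.2717, 0.0502]), (136, 117, [0.6597, 0.2697, 0.025]), (138, 192, [0.6603, 0.2686, 0.0245]), (140, 191, [0.6615, 0.2675, 0.0229]), (142, 191, [0.6611, 0.2664, 0.024]), (144, 190, [0.6609, 0.2654, 0.0249])]
515 [(120, 134, [0.6651, 0.2794, 0.0414]), (122, 69, [0.666, 0.2784, 0.0405]), (124, 69, [0.6592, 0.2775, 0.
[... 426 characters left out ...]
9, 141), (140, 185), (141, 243), (142, 249), (143, 250), (144, 250), (145, 250)]), (340, [(137, 138), (138, 137), (139, 177), (140, 239), (141, 246), (142, 248), (143, 248), (144, 248), (145, 248)])]
[[0.50680982 0.25774843 0.046     ]
 [0.58825484 0.263788   0.046     ]]
front edge [(150, [(352, 248, 0.5847), (354, 248, 0.5856), (356, 248, 0.587), (358, 248, 0.5879), (360, 248, 0.589), (362, 244, 0.5901), (364, 132, 0.5922), (366, 141, 0.5932), (368, 142, 0.5944), (370, 142, 0.5958)]), (190, [(352, 234, 0.5844), (354, 248, 0.5887), (356, 248, 0.5898), (358, 247, 0.5905), (360, 229, 0.5921), (362, 145, 0.5945), (364, 145, 0.5955), (366, 144, 0.5968), (368, 144, 0.5979), (370, 143, 0.5987)])]
```

```bash
python3 -m crank '0 -0.02 0 0 0 -0.1 -1;0.12 0.009 0 0 0 0 -1;0.12 0.009 0 0 0 0 -1;0.12 0.009 0 0 0 0 -1;0 0 0 0 0 0 -1';python3 -m crank '0.12 0.009 0 0 0 0 -1;0.12 0.009 0 0 0 0 -1;0.12 0.009 0 0 0 0 -1;0 0 0 0 0 0 -1'
```

```text
t: 8.93
tool_pos: [0.5699, 0.196, 0.0215]
orientation: [-179.8, 0.1, 93.8]
force: [-6.3, 0.2, 9.8]
gripper_width: 0.813
finger_force: 30.0
t: 9.43
tool_pos: [0.5871, 0.1977, 0.0215]
orientation: [-179.7, 0.0, 93.9]
force: [-8.4, 0.3, 12.2]
gripper_width: 0.809
finger_force: 30.0
```

```bash
python3 -m crank '0 0 0 0 0 0 1;0 0 0 0 0 0 1;0 0 0 0 0 0 1;0 0 0 0 0 0 1';python3 -m crank '0 0 0.4 0 0 0 1;0 0 0.7 0 0 0 1;0 0 0.3 0 0 -1 1;-0.08 0 0 0 0 -1 1;-0.08 0 0 0 0 -1 1;-0.08 0 0 0 0 -1 1;-0.08 0 0 0 0 -1 1;-0.08 0 0 0 0 -1 1;-0.08 0 0 0 0 -1 1;-0.08 0 0 0 0 -1 1;-0.08 0 0 0 0 -1 1;-0.08 0 0 0 0 -1 1;-0.08 0 0 0 0 -1 1;-0.08 0 0 0 0 -1 1;-0.08 0 0 0 0 -1 1;-0.08 0 0 0 0 -1 1;-0.08 0 0 0 0 -1 1;-0.08 0 0 0 0 -1 1;0 0 0 0 0 -1 1;0 0 0 0 0 -1 1';python3 -m crank '0 0 0 0 0 -1 1;0 0 0 0 0 -1 1;0 0 0 0 0 -1 1;0 0 0 0 0 -1 1;0 0 0 0 0 -0.4 1;0 0 0 0 0 0 1'
python3 - <<'E'
from h import *
s=telemetry.read_state();a,d=read_camera("wrist");t,_=read_camera("top")
print(s["tool_pos"],s["orientation"],s["force"],s["joints"].round(0));np.savez("w4.npz",a=a,d=d,p=s["tool_pos"],o=s["orientation"],t=t)
cv2.imwrite("pics/w4.png",a[:,:,::-1])
E
```

```text
t: 9.93
tool_pos: [0.5898, 0.1971, 0.0211]
orientation: [-180.0, 0.0, 93.8]
force: [0.5, -0.1, 0.6]
gripper_width: 1.0
finger_force: 0.0
t: 12.42
tool_pos: [0.5301, 0.1979, 0.0928]
orientation: [-180.0, -0.1, 21.7]
force: [-0.7, -1.1, -0.1]
gripper_width: 1.0
finger_force: 0.0
t: 13.18
tool_pos: [0.53, 0.1977, 0.092]
orientation: [-180.0, -0.0, 4.3]
force: [0.6, 0.7, 0.5]
gripper_width: 0.999
finger_force: 0.0
[0.53000314 0.19768257 0.09197422] [-1.79973468e+02 -4.53278459e-02  4.26379266e+00] [0.63397583 0.65187722 0.52722797] [ -21.   24.   -8.  109.    4.   46. -116.]
```

View pics/w4.png

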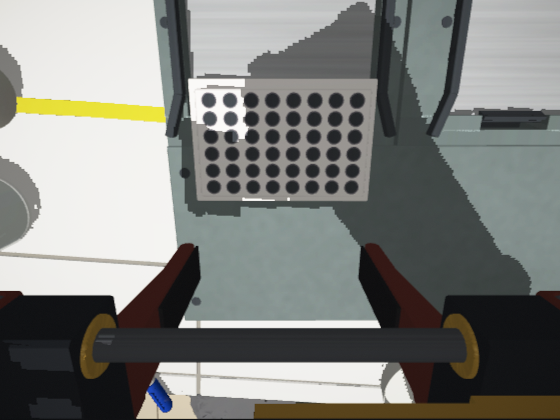

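The plate is centred between the rails, with its rear edge at row ~200 (cols 197–368) and its front at row 79.

```bash
python3 - <<'E'
from h import *
f=np.load("w4.npz");a=f["a"];i=winfo(f["p"],f["o"]);P=pts("wrist",f["d"],i)
n=np.array([-.0732,.9973]);t=np.array([.9973,.0732])
for nm,l,z in(("plate",[(189,79),(377,79),(368,201),(197,199)],.046),("rail",[(187,5),(186,50),(384,5),(380,50)],.05)):
    p=ray("wrist",l,z,i)[:,:2];print(nm,p.round(4).tolist(),"n",(p@n).round(4),"t",(p@t).round(4))
g=a.max(2)
for v in(10,40,60):print(v,[(u,int(g[v,u]),round(float(P[v,u,2]),3)) for u in list(range(178,194,2))+list(range(370,392,2))])
for u in(215,280,350):print(u,[(v,int(g[v,u]),P[v,u,[0,2]].round(3).tolist()) for v in range(194,206,2)])
p=f["p"][:2];print("tool",p@n,p@t)
E
```

```text
plate [[0.6233, 0.2649], [0.6327, 0.1392], [0.5478, 0.132], [0.5399, 0.2596]] n [0.2186 0.0925 0.0916 0.2194] t [0.641  0.6411 0.556  0.5574]
rail [[0.666, 0.2648], [0.6404, 0.2657], [0.675, 0.1429], [0.6497, 0.1412]] n [0.2153 0.2181 0.0931 0.0932] t [0.6836 0.6581 0.6837 0.6582]
10 [(178, 36, 0.043), (180, 53, 0.038), (182, 54, 0.033), (184, 53, 0.029), (186, 91, 0.024), (188, 99, 0.025), (190, 186, 0.025), (192, 196, 0.024), (370, 97, 0.023), (372, 160, 0.023), (374, 166, 0.025), (376, 59, 0.027), (378, 59, 0.032), (380, 67, 0.038), (382, 46, 0.042), (384, 32, 0.047), (386, 69, 0.05), (388, 76, 0.05), (390, 75, 0.05)]
40 [(178, 32, 0.049), (180, 31, 0.045), (182, 60, 0.039), (184, 56, 0.034), (186, 54, 0.031), (188, 87, 0.027), (190, 154, 0.023), (192, 201, 0.023), (370, 100, 0.024), (372, 85, 0.024), (374, 56, 0.028), (376, 55, 0.033), (378, 55, 0.039), (380, 30, 0.043), (382, 32, 0.049), (384, 37, 0.28), (386, 39, 0.049), (388, 37, 0.05), (390, 39, 0.05)]
60 [(178, 75, 0.05), (180, 31, 0.049), (182, 36, 0.043), (184, 58, 0.039), (186, 57, 0.034), (188, 56, 0.029), (190, 98, 0.024), (192, 100, 0.024), (370, 93, 0.025), (372, 58, 0.026), (374, 56, 0.032), (376, 58, 0.038), (378, 37, 0.042), (380, 31, 0.047), (382, 37, 0.051), (384, 39, 0.052), (386, 39, 0.051), (388, 39, 0.052), (390, 56, 0.051)]
215 [(194, 141, [0.549, 0.06]), (196, 145, [0.547, 0.061]), (198, 150, [0.541, 0.045]), (200, 131, [0.54, 0.047]), (202, 72, [0.537, 0.04]), (204, 74, [0.535, 0.04])]
280 [(194, 150, [0.552, 0.06]), (196, 145, [0.551, 0.06]), (198, 150, [0.545, 0.047]), (200, 134, [0.544, 0.046]), (202, 74, [0.54, 0.039]), (204, 74, [0.539, 0.04])]
350 [(194, 121, [0.556, 0.061]), (196, 148, [0.554, 0.059]), (198, 152, [0.549, 0.047]), (200, 138, [0.548, 0.046]), (202, 72, [0.544, 0.04]), (204, 72, [0.543, 0.039])]
tool 0.1583525967917297 0.5430424944277942
```

```bash
python3 -m crank '-0.08 -0.065 -0.5 0 0 0 1;0 0 -0.5 0 0 0 1;0 0 -0.3 0 0 0 1;0 0 -0.23 0 0 0 1;0 0 0 0 0 0 1';python3 -m crank '0.12 0.009 0 0 0 0 1;0.12 0.009 0 0 0 0 1;0.12 0.009 0 0 0 0 1;0.12 0.009 0 0 0 0 1;0 0 0 0 0 0 1'
```

```text
t: 13.9
tool_pos: [0.5262, 0.1944, 0.0149]
orientation: [-180.0, -0.0, 4.2]
force: [0.3, -0.3, -0.8]
gripper_width: 1.002
finger_force: 0.0
t: 14.52
tool_pos: [0.5508, 0.1961, 0.0148]
orientation: [-180.0, -0.1, 4.2]
force: [0.3, 0.2, -0.6]
gripper_width: 1.001
finger_force: 0.0
```

```bash
python3 -m crank '0.1 0.007 0 0 0 0 1;0.1 0.007 0 0 0 0 1;0.1 0.007 0 0 0 0 1;0.1 0.007 0 0 0 0 1;0 0 0 0 0 0 1'
python3 -m crank '0.08 0.006 0 0 0 0 1;0.08 0.006 0 0 0 0 1;0.08 0.006 0 0 0 0 1;0 0 0 0 0 0 1'
python3 - <<'E'
from h import *
s=telemetry.read_state();a,d=read_camera("wrist")
i=winfo(s["tool_pos"],s["orientation"]);P=pts("wrist",d,i);t=np.array([.9973,.0732])
print("tool t",s["tool_pos"][:2]@t)
for v in range(60,270,8):print(v,[( (P[v,u,:2]@t).round(4),P[v,u,2].round(4),int(a[v,u].max())) for u in(225,283,340)])
np.savez("w5.npz",a=a,d=d,p=s["tool_pos"],o=s["orientation"])
cv2.imwrite("pics/w5.png",a[:,:,::-1])
E
```

```text
t: 15.15
tool_pos: [0.5708, 0.1974, 0.0149]
orientation: [-180.0, -0.1, 4.2]
force: [0.3, -0.2, 0.2]
gripper_width: 1.001
finger_force: 0.0
t: 15.65
tool_pos: [0.5825, 0.1982, 0.0148]
orientation: [-180.0, -0.0, 4.2]
force: [-0.6, 0.4, -0.3]
gripper_width: 0.999
finger_force: 0.0
tool t 0.5954221466439455
60 [(np.float64(0.6983), np.float64(0.0242), 208), (np.float64(0.6983), np.float64(0.0237), 105), (np.float64(0.6981), np.float64(0.0252), 104)]
68 [(np.float64(0.6945), np.float64(0.025), 207), (np.float64(0.6945), np.float64(0.0241), 104), (np.float64(0.6945), np.float64(0.0244), 101)]
76 [(np.float64(0.6907), np.float64(0.0247), 116), (np.float64(0.6907), np.float64(0.0252), 113), (np.float64(0.6907), np.float64(0.0249), 113)]
84 [(np.float64(0.6857), np.float64(0.0448), 150), (np.float64(0.6856), np.float64(0.0461), 150), (np.float64(0.6857), np.float64(0.0443), 151)]
92 [(np.float64(0.6821), np.float64(0.0474), 43), (np.float64(0.6822), np.float64(0.0454), 73), (np.float64(0.6822), np.float64(0.0461), 156)]
100 [(np.float64(0.6787), np.float64(0.0476), 44), (np.float64(0.6787),
[... 2389 characters left out ...]
t64(0.6173), np.float64(0.0596), 148), (np.float64(0.6177), np.float64(0.0606), 148), (np.float64(0.6171), np.float64(0.0592), 147)]
244 [(np.float64(0.608), np.float64(0.048), 157), (np.float64(0.6087), np.float64(0.0496), 158), (np.float64(0.6081), np.float64(0.0481), 157)]
252 [(np.float64(0.6), np.float64(0.0404), 71), (np.float64(0.5997), np.float64(0.0397), 73), (np.float64(0.5995), np.float64(0.0394), 74)]
260 [(np.float64(0.5945), np.float64(0.039), 152), (np.float64(0.5946), np.float64(0.0392), 75), (np.float64(0.5946), np.float64(0.0392), 75)]
268 [(np.float64(0.5901), np.float64(0.0401), 77), (np.float64(0.5901), np.float64(0.04), 75), (np.float64(0.5901), np.float64(0.0401), 73)]
```

View pics/w5.png

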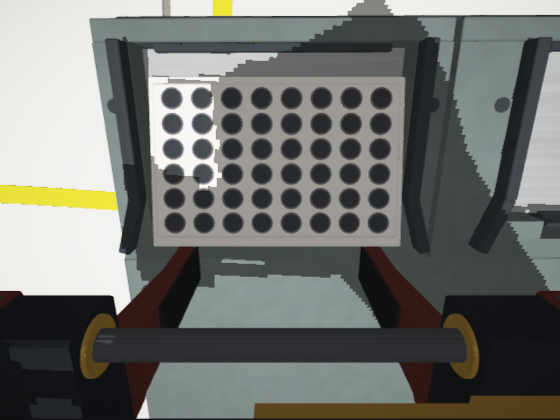

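The plate has tipped nose-down about 12° and sits square between the rails, with its rear edge near row 246. I'll push on gently.

```bash
python3 -m crank '0.06 0.0044 0 0 0 0 1;0.06 0.0044 0 0 0 0 1;0 0 0 0 0 0 1';python3 -m crank '0.05 0.0037 0 0 0 0 1;0.03 0.0022 0 0 0 0 1;0 0 0 0 0 0 1';python3 -m crank '0.03 0.002 0 0 0 0 1;0.02 0.0015 0 0 0 0 1;0 0 0 0 0 0 1'
cat > look.py <<'E'
from h import *
import sys
s=telemetry.read_state();a,d=read_camera("wrist")
i=winfo(s["tool_pos"],s["orientation"]);P=pts("wrist",d,i);t=np.array([.9973,.0732]);n=np.array([-.0732,.9973])
print("t",s["t"],"tool t,n",s["tool_pos"][:2]@t,s["tool_pos"][:2]@n,s["force"])
T=P[...,:2]@t;N=P[...,:2]@n
for lo in np.arange(.600,.712,.004):
    o=[]
    for c in(.11,.1555,.20):
        m=(T>lo)&(T<lo+.004)&(abs(N-c)<.012)&(d>0)&(P[...,2]<.075);z=P[...,2][m];o.append(np.round(np.percentile(z,70),4) if len(z)>5 else None)
    print(round(lo+.002,3),*o)
cv2.imwrite(f"pics/{sys.argv[1]}.png",a[:,:,::-1])
E
python3 look.py w6
```

```text
t: 16.08
tool_pos: [0.5882, 0.1987, 0.0148]
orientation: [-180.0, -0.0, 4.2]
force: [0.1, 1.2, -0.6]
gripper_width: 1.002
finger_force: 0.0
t: 16.45
tool_pos: [0.592, 0.1989, 0.0147]
orientation: [180.0, -0.0, 4.2]
force: [-0.0, 0.5, -0.8]
gripper_width: 1.0
finger_force: 0.1
t: 16.82
tool_pos: [0.5944, 0.1991, 0.0148]
orientation: [180.0, -0.0, 4.2]
force: [-0.6, -0.1, -1.4]
gripper_width: 0.996
finger_force: 0.2
t 16.825 tool t,n 0.6074018937798624 0.15508231572330264 [-0.55144725 -0.08638249 -1.38189417]
0.602 0.0575 0.0406 0.0585
0.606 0.0568 0.0399 0.0581
0.61 0.0585 0.0368 0.0589
0.614 0.0619 0.0397 0.0609
0.618 0.0651 0.0461 0.0648
0.622 0.0459 0.0459 0.046
0.626 0.0576 0.0576 0.0576
0.63 0.0584 0.0585 0.0584
0.634 0.0581 0.0581 0.0581
0.638 0.0572 0.0573 0.0572
0.642 0.0564 0.0564 0.0563
0.646 0.0558 0.0559 0.0558
0.65 0.0549 0.055 0.0549
0.654 0.0542 0.0541 0.0541
0.658 0.0535 0.0536 0.0535
0.662 0.0526 0.0527 0.0526
0.666 0.0519 0.0519 0.0519
0.67 0.0512 0.0512 0.0512
0.674 0.0503 0.0503 0.0502
0.678 0.0497 0.0497 0.0496
0.682 0.0489 0.049 0.0489
0.686 0.048 0.0481 0.0479
0.69 0.0474 0.0475 0.0475
0.694 0.0464 0.0465 0.0465
0.698 0.0451 0.0452 0.045
0.702 0.037 0.0371 0.0372
0.706 0.0406 0.0406 0.0406
0.71 0.0406 0.0407 0.0406
```

```bash
python3 -m crank '0.02 0.0015 0 0 0 0 1;0.02 0.0015 0 0 0 0 1;0 0 0 0 0 0 1';python3 look.py w7 | sed -n '1p;5,8p;24,30p'
```

```text
t: 17.25
tool_pos: [0.5961, 0.1992, 0.0147]
orientation: [180.0, 0.0, 4.2]
force: [-1.1, -0.8, 0.2]
gripper_width: 0.997
finger_force: 0.6
t 17.25 tool t,n 0.6090961275480359 0.15505932901892833 [-1.14925403 -0.79577666  0.16846003]
0.614 0.0586 0.0397 0.0573
0.618 0.0648 0.0402 0.0648
0.622 0.0426 0.0425 0.0426
0.626 None None None
0.69 0.0469 0.047 0.047
0.694 0.0464 0.0464 0.0463
0.698 0.0454 0.0455 0.0454
0.702 0.0369 0.037 0.0372
0.706 0.0404 0.0405 0.0405
0.71 0.0406 0.0407 0.0406
```

View pics/w7.png

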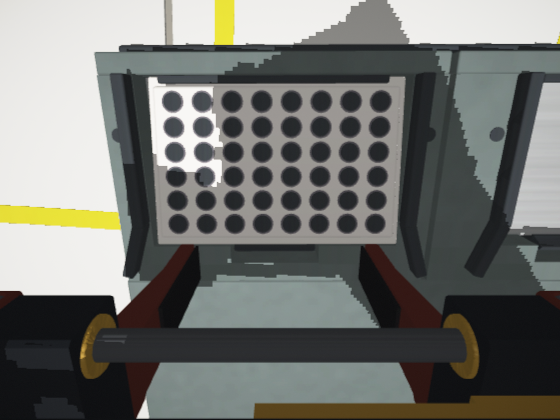

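The dark lip strip at row 79 now overlaps the plate's front flange, and the rear edge (row 243) has dropped just past the apron onto the jaw. Next I'll back off, rise, move over the near edge and press.

```bash
python3 -m crank '-0.2 -0.015 0 0 0 0 1;0 0 0.7 0 0 0 1;0.36 0.026 0 0 0 0 1;0.36 0.026 0 0 0 0 1;0 0 -0.35 0 0 0 1;0 0 0 0 0 0 1';python3 look.py w8 | sed -n '1p;5,16p'; python3 -m crank '0 0 -0.08 0 0 0 1;0 0 -0.08 0 0 0 1;0 0 0 0 0 0 1'
```

```text
t: 18.05
tool_pos: [0.6199, 0.2006, 0.03]
orientation: [179.9, 0.2, 4.2]
force: [-0.8, -0.1, 0.5]
gripper_width: 1.003
finger_force: 0.0
t 18.05 tool t,n 0.6329062706153934 0.15466412170376098 [-0.83696685 -0.08628957  0.48183214]
0.614 0.0406 0.0398 0.0405
0.618 0.0404 0.0408 0.0412
0.622 0.0583 0.0425 0.061
0.626 0.0695 None 0.0693
0.63 0.0591 0.0552 0.062
0.634 0.0574 0.055 0.058
0.638 0.0572 0.0544 0.0588
0.642 0.0662 0.0537 0.0657
0.646 0.0533 0.0533 0.0533
0.65 0.0526 0.0527 0.0526
0.654 0.0519 0.052 0.052
0.658 0.0515 0.0515 0.0516
t: 18.48
tool_pos: [0.6218, 0.2012, 0.0241]
orientation: [180.0, 0.0, 4.2]
force: [0.1, 0.3, 0.4]
gripper_width: 0.997
finger_force: 0.0
```

```bash
python3 -m crank '0 0 -0.05 0 0 0 1;0 0 -0.05 0 0 0 1;0 0 0 0 0 0 1'; python3 -m crank '0 0 -0.04 0 0 0 1;0 0 -0.04 0 0 0 1;0 0 0 0 0 0 1'; python3 look.py w9 | sed -n '1p;8,29p'
```

```text
t: 18.85
tool_pos: [0.6224, 0.201, 0.0189]
orientation: [180.0, -0.0, 4.2]
force: [0.0, 0.4, -0.4]
gripper_width: 1.001
finger_force: 0.0
t: 19.23
tool_pos: [0.6227, 0.2011, 0.0184]
orientation: [180.0, -0.0, 4.2]
force: [-9.3, -3.1, 24.0]
gripper_width: 1.002
finger_force: 11.8
t 19.225 tool t,n 0.6357762431336769 0.15501519163134672 [-9.28819041 -3.117599   24.00195695]
0.626 0.0617 0.0445 0.0615
0.63 0.0579 0.0449 0.059
0.634 0.0574 0.0449 0.0585
0.638 0.059 0.0448 0.0584
0.642 0.0596 0.0449 0.0589
0.646 0.0635 0.0449 0.0634
0.65 0.0447 0.0447 0.0447
0.654 0.0449 0.0449 0.0449
0.658 0.0449 0.0449 0.0449
0.662 0.0447 0.0447 0.0447
0.666 0.0449 0.045 0.0449
0.67 0.0448 0.0449 0.0449
0.674 0.0447 0.0448 0.0447
0.678 0.0448 0.0449 0.0449
0.682 0.0449 0.0449 0.0448
0.686 0.0449 0.0449 0.0447
0.69 0.0449 0.045 0.0449
0.694 0.0447 0.0447 0.0447
0.698 0.0381 0.0372 0.0386
0.702 0.0371 0.0372 0.0372
0.706 0.0406 0.0406 0.0405
0.71 0.0407 0.0407 0.0409
```

The plate reads flat at 0.0448, which matches floor plus 20 mm. I'll lift clear and check that it stays down and the jaw is back over the foot.

```bash
python3 -m crank '0 0 0.2 0 0 0 1;0 0 0.6 0 0 0 1;-0.7 -0.05 0.6 0 0 0 1;-0.7 -0.05 0.6 0 0 0 1;0 0 0 0 0 0 1;0 0 0 0 0 0 1'; python3 look.py w10 | sed -n '1p;2,11p;20,29p'; python3 - <<'E'
import cv2;a=cv2.imread("pics/w10.png");cv2.imwrite("pics/w10b.png",cv2.resize(a[0:240,130:430],(750,600),interpolation=2))
E
```

```text
t: 20.02
tool_pos: [0.5529, 0.196, 0.1151]
orientation: [180.0, -0.0, 4.2]
force: [0.8, 1.2, 0.2]
gripper_width: 0.997
finger_force: 0.0
t 20.025 tool t,n 0.5658065217574696 0.15503148191228258 [0.7559124  1.15784888 0.2021443 ]
0.602 0.0406 0.0407 0.0406
0.606 0.0407 0.04 0.0406
0.61 0.0407 0.0126 0.0407
0.614 0.0406 0.0394 0.0408
0.618 0.0389 0.0389 0.0365
0.622 0.0306 0.0311 0.0308
0.626 0.0442 0.0444 0.0445
0.63 0.045 0.0449 0.0448
0.634 0.0449 0.0449 0.0449
0.638 0.0447 0.0446 0.0447
0.674 0.0448 0.0448 0.0447
0.678 0.0448 0.0451 0.0449
0.682 0.0447 0.0446 0.0448
0.686 0.0448 0.0448 0.0447
0.69 0.0447 0.0448 0.0449
0.694 0.0447 0.0447 0.0447
0.698 0.0433 0.0427 0.0307
0.702 0.037 0.0371 0.0372
0.706 0.0407 0.0405 0.0407
0.71 0.0406 0.0406 0.0406
```

View pics/w10b.png

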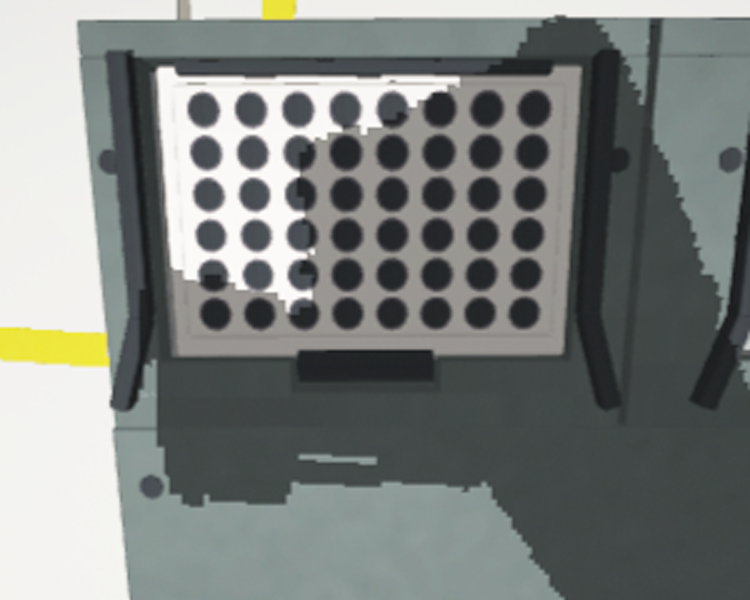

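The plate lies flat in the nest. The lip covers its front flange at row 68, the jaw nose at (365,355) overlaps its near flange, and the robot is clear.

```bash
python3 -c "
from workcell import robot
print(robot.sign_off())"
```

```text
the job is handed in; nothing more can be done
None
```

The well plate lies flat in the wide nest, front edge under the far lip and jaw back over its foot; I never touched the timer, beaker or pot, and handed the job in at about 20 s.

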